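# Clear the bench: sort brackets and pin block, nest the parts pots

### The arm

A 6-joint arm with a two-finger parallel gripper is mounted at the origin on the work surface. World frame = base frame: x ahead of the robot, y to its left, z up, the work surface at z = 0. Lengths are in m, angles in rad, forces in N, time in s.
With the tool pointing down it reaches from about 0.275 to 1 m from the base axis. Payload 8.4 kg.
Tool frame: the origin (TCP) lies on the centre line of the jaws, within the pads' length; the fingertips stand 17 mm ahead of it and the grasp point (between the pads) lies 2 mm behind it (bot.tcp_to_tips is the z of the fingertips in the tool frame, in m); z points along the fingers, y is the line along which they close (so a half turn about z gives the same grasp; the last joint's range is limited). The gripper opens to 85 mm and grips with 20 to 120 N. Pads are 22 mm wide; open, the fingers measure 114 mm over their backs; the gripper's body (76 mm by 85 mm) begins 54 mm behind the grasp point. The pads swing forward as they close: fully open they stand 13 mm farther back than shut.
Start: joints at [1.171, 0.353, 1.633, -0, 1.155, -0.002], TCP at [0.242, 0.576, 0.248] pointing down, gripper open.
Joint ranges: [-2.63, 2.63], [-0.92, 2.1], [0.06, 2.66], [-1.3, 4.44], [0, 2.69], [-3.02, 3.02]. Speed limits (rad/s): [2.22, 2.22, 2.79, 3.14, 3.14, 3.14].

### API

Orientations are given as a unit quaternion [x, y, z, w].
In Python, from workcell import bot, hand, kinematics, get_obs, vision, hand_in gives the robot as it stands. The module is installed in compiled form; this text tells all that it offers. Calls block until the motion is done:
- bot.reach(position, orientation): joint-space move of the TCP to a pose.
- bot.servo_line(position, ori=None, velocity=0.15): straight line of the TCP; ori=None keeps the orientation; velocity is the mean speed in m/s.
- bot.goto_joints(angles): joint-space move.
- hand.move_gripper(opening, strength=None): finger opening in m; strength is the grip in N (None keeps the last); returns when the fingers have stopped.
- bot.dwell(seconds).
- kinematics.solve_ik(position, orientation): joint angles nearest the present ones, or None.
- get_obs(): the state.
- vision.read_camera(name): name is "side" or "top" or "wrist"; returns a dict with "frame" (420x560x3 uint8, red, green, blue), "intrinsics" (3x3 intrinsics, pixels), "view" (4x4, takes a point from world to camera coordinates). Camera axes: x right, y down, z forward; pixel columns grow to the right and rows downward; lengths in m; the calibration is good to about 2 mm. The wrist camera is an equidistant fisheye: a pixel r from the principal point sees the ray r / f radians off the axis. A picture is of the moment at which its call begins. There is no depth.
A pose or a line that the arm cannot do raises bot.IKError and nothing moves.
- hand_in(): hands the job in; it is judged then, once.
The state is a dict: "time_s": time; "joint_pos": joint angles; "joint_vel": joint speeds; "joint_efforts": joint torques, N m; "position": TCP position; "orientation": TCP orientation; "wrist_force": force on the tool from outside, world axes, zero at the start; "ft_torque": the same for the moment, N m; "gripper_width": finger opening in m; "grip_force": force on a finger pad.
Only numpy, scipy, OpenCV 4.12 (cv2) and the standard library are available. Lean on these libraries where they do the work, as an engineer would, in place of code of your own. Each camera call takes 0.05 s, during which the arm holds its last target. There are 200 camera calls.

### The job

Clear this assembly bench for the next job: stand both black brackets flat on their bases on the floor of the plywood-lined black tray, and set the aluminium block, pins up, on the floor of the open cardboard carton. Nest the empty pots from the largest down: the blue pot upright into the red one first, and only then the yellow pot upright into the blue one. Leave the green bottle and the brass ring where they stand.

Things in the scene. Friction and masses are not known exactly. Their poses are not given: they have to be found in the camera images.
- bracket_long: Black U-shaped bracket, loose, standing on its base (all sizes here in mm), 60 (x) by 50 (y) by 45 high: base plate 4 thick and two upright flanges 4 thick and 60 long, outer faces at y = +25 and -25, best gripped across these (along y). A small tab 30 high between the flanges at the +x end. 0.11 to 0.18 kg. Origin: centre of the underside, z up. Belongs in the tray.
- bracket_short: Smaller black U-shaped bracket without a tab, loose, 44 (x) by 38 (y) by 45 high: base plate and two upright flanges 4 thick, outer faces at y = +19 and -19, best gripped across these (along y). 0.08 to 0.13 kg. Origin: centre of the underside, z up. Belongs in the tray.
- pin_block: Bright aluminium block, loose, 50 (x) by 36 (y) by 30 high, with two dark steel pins, diameter 10, standing 30 up from its top at x = +14 and -14 (60 high in all). Grip the block across y. 0.14 to 0.23 kg. Origin: centre of the underside, z up (pins). Belongs in the carton.
- pot_medium: Blue round open pot, loose, straight-sided, outer diameter 66, 62 high, wall 4, floor 4 thick. In the red pot its rim stands 30 above the red rim. Origin: centre of the underside, z up. Can be gripped across its diameter near the rim.
- pot_small: Yellow round open pot, loose, straight-sided, outer diameter 38, 86 high, wall 4, floor 4 thick. In the blue pot its rim stands 28 above the blue rim. Origin: centre of the underside, z up. Can be gripped across its diameter near the rim.
- pot_large: Red round open pot, low and wide, straight-sided, outer diameter 96, 36 high, wall 4, floor 4 thick, loose but heavy (0.5 kg). Origin: centre of the underside, z up.
- tray: Black tray with plywood-coloured floor, fixed, outside 120 (x) by 170 (y) by 30 high, walls 5, floor 5 thick (inside 110 by 160): room for both brackets one behind the other along its y, each with its own length along the tray's y. Origin: centre of the underside, z up.
- carton: Open brown cardboard carton, fixed, outside 120 (x) by 134 (y) by 40 high, walls 5, floor 5 thick (inside 110 by 124). Origin: centre of the underside, z up. For the aluminium block.
- bottle: Small green bottle with a pale label and black cap, loose, diameter 32, 75 high, standing among the parts. To be left alone. Origin: centre of the underside, z up.
- ring_gauge: Brass ring, loose, lying flat, outer diameter 44, hole 24, 20 high. To be left alone. Origin: centre of the underside, z up. (Other bench clutter among the parts: a low white ring, diameter 60, 19 high, not listed.)
Things that resemble listed ones, but are neither listed nor needed, are in the scene too. What is shaped like the bracket_long but pink or turquoise is not meant.

How it is judged:
On the way, in this order (a step that is already met when the one before it is completed fails the run):
1. the blue pot stands upright in the red pot, let go (horizontal distance between pot_medium and pot_large below 0.014 m and z of pot_medium in the frame of pot_large between -0.002 and 0.01 m and angle between each of pot_medium, pot_large's own z axis and vertical below 0.12 rad and linear speed of pot_medium below 0.02 m/s and contact force between pot_medium and the fingers below 0.2 N), for 0.2 s.
2. the yellow pot stands upright in the blue pot, let go (horizontal distance between pot_small and pot_medium below 0.014 m and z of pot_small in the frame of pot_medium between -0.002 and 0.01 m and angle between each of pot_small, pot_medium, pot_medium, pot_large's own z axis and vertical below 0.12 rad and linear speed of each of pot_small, pot_medium below 0.02 m/s and horizontal distance between pot_medium and pot_large below 0.014 m and z of pot_medium in the frame of pot_large between -0.002 and 0.01 m and contact force between pot_small and the fingers below 0.2 N), for 0.2 s.
At the end, for the whole second after the job is handed in: Brackets on their bases on the tray floor, block pins up on the carton floor, blue pot in red and yellow in blue, each on the floor below it, axes within 14 mm; undersides less than 10 mm above that of tray, carton or outer pot; all within 7 degrees of upright, released, at rest (x of bracket_long in the frame of tray between -0.05 and 0.05 m and y of bracket_long in the frame of tray between -0.075 and 0.075 m and z of each of bracket_long, bracket_short in the frame of tray below 0.01 m and angle between each of bracket_long, bracket_short, pin_block, pot_medium, pot_large, pot_small, pot_medium's own z axis and vertical below 0.12 rad and linear speed of each of bracket_long, bracket_short, pin_block, pot_medium, pot_small, pot_large below 0.02 m/s and x of bracket_short in the frame of tray between -0.05 and 0.05 m and y of bracket_short in the frame of tray between -0.075 and 0.075 m and x of pin_block in the frame of carton between -0.05 and 0.05 m and y of pin_block in the frame of carton between -0.057 and 0.057 m and z of pin_block in the frame of carton below 0.01 m and horizontal distance between pot_medium and pot_large below 0.014 m and z of pot_medium in the frame of pot_large between -0.002 and 0.01 m and horizontal distance between pot_small and pot_medium below 0.014 m and z of pot_small in the frame of pot_medium between -0.002 and 0.01 m); the robot touches nothing.
It fails at once if the green bottle is knocked over or shifted by more than 25 mm (distance of bottle from where it was at the start of the episode above 0.025 m or angle between bottle's own z axis and vertical above 0.5 rad).
It fails at once if the brass ring is shifted by more than 25 mm (distance of ring_gauge from where it was at the start of the episode above 0.025 m).
It also fails if it takes over 128 s, if anything falls off the work surface, if the arm or the gripper's body presses on something with over 40 N, if the wrist force passes 120 N, or if a joint passes its speed limit or range.

## Working session

There is one attempt and no reset: what is moved stays moved. The work goes in short steps, each a Python script; the robot and the scene stay as the last script left them, time stands still between calls to the robot, and variables do not carry over. Pictures are saved under pics/ and viewed, at most 14 in all, crops included, and the job is handed in when it is done.

```bash
mkdir -p pics
python3 - <<'E'
from workcell import *
import cv2,pickle
d={}
for n in("top","side","wrist"):
    d[n]=vision.read_camera(n); cv2.imwrite(f"pics/{n}0.png",d[n]["frame"][:,:,::-1]); print(n,d[n]["intrinsics"].round(1).tolist(),d[n]["view"].round(3).tolist())
pickle.dump(d,open("d0.pkl","wb"))
o=get_obs();print(o["time_s"],o["orientation"],bot.tcp_to_tips,o["gripper_width"])
E
```

```text
top [[430.5, 0.0, 275.6], [0.0, 430.5, 213.3], [0.0, 0.0, 1.0]] [[0.028, -1.0, -0.006, 0.054], [-0.994, -0.027, -0.102, 0.488], [0.102, 0.009, -0.995, 1.186], [0.0, 0.0, 0.0, 1.0]]
side [[426.6, 0.0, 280.1], [0.0, 426.6, 209.6], [0.0, 0.0, 1.0]] [[0.962, -0.272, -0.012, -0.42], [-0.219, -0.744, -0.631, 0.159], [0.163, 0.61, -0.775, 1.092], [0.0, 0.0, 0.0, 1.0]]
wrist [[325.2, 0.0, 276.3], [0.0, 325.2, 209.1], [0.0, 0.0, 1.0]] [[0.388, 0.922, -0.001, -0.624], [0.874, -0.367, 0.317, -0.041], [0.292, -0.124, -0.948, 0.381], [0.0, 0.0, 0.0, 1.0]]
0.15 [ 1.97590251e-01  9.80284541e-01 -5.43356589e-04 -1.24449593e-04] 0.017 0.08527861732284903
```

View pics/top0.png

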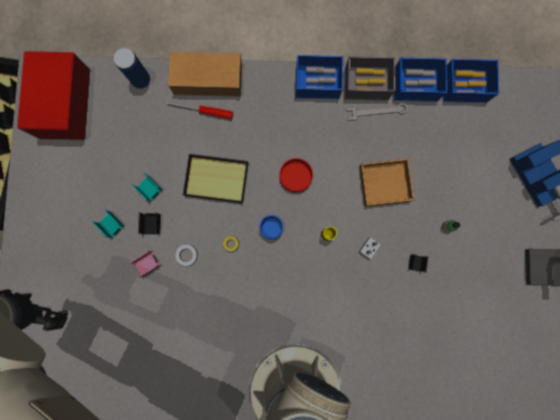

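View pics/side0.png

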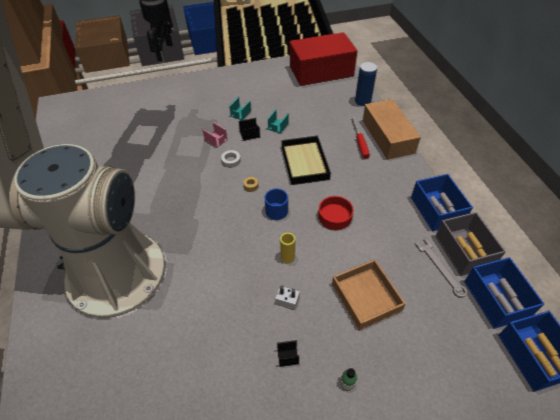

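View pics/wrist0.png

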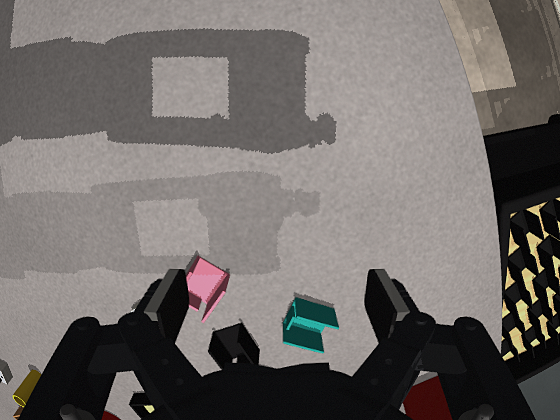

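```bash
cat > h.py <<'E'
from workcell import *
import cv2,numpy as np,pickle
from scipy.spatial.transform import Rotation as R
def cam_center(v): return -v[:3,:3].T@v[:3,3]
def rays(c,px,fish):
    K=c["intrinsics"];p=(np.atleast_2d(px).astype(float)-[K[0,2],K[1,2]])/[K[0,0],K[1,1]]
    if fish:
        r=np.linalg.norm(p,axis=1,keepdims=True)+1e-12; d=np.hstack([p/r*np.sin(r),np.cos(r)])
    else: d=np.hstack([p,np.ones((len(p),1))])
    d=d@c["view"][:3,:3]
    return d/np.linalg.norm(d,axis=1,keepdims=True)
def to_plane(c,px,z,fish=False):
    d=rays(c,px,fish);o=cam_center(c["view"]);return o+d*((z-o[2])/d[:,2])[:,None]
def tri(c1,p1,f1,c2,p2,f2):
    o1,o2=cam_center(c1["view"]),cam_center(c2["view"]);a,b=rays(c1,p1,f1)[0],rays(c2,p2,f2)[0]
    s=np.linalg.lstsq(np.c_[a,-b],o2-o1,rcond=None)[0];x,y=o1+a*s[0],o2+b*s[1]
    return (x+y)/2,np.linalg.norm(x-y)
def proj(c,P,fish=False):
    q=c["view"][:3,:3]@np.asarray(P,float)+c["view"][:3,3];K=c["intrinsics"]
    if fish:
        r=np.hypot(q[0],q[1]);th=np.arctan2(r,q[2]);p=q[:2]/r*th
    else:p=q[:2]/q[2]
    return p*[K[0,0],K[1,1]]+[K[0,2],K[1,2]]
HSV={"red":[((0,130,50),(8,255,255)),((172,130,50),(180,255,255))],"blue":[((105,130,40),(125,255,255))],
"yellow":[((22,150,60),(32,255,255))],"black":[((0,0,0),(180,255,42))],"white":[((0,0,165),(180,60,255))],
"brown":[((8,110,90),(18,255,255))],"ply":[((20,60,110),(32,170,255))],"green":[((40,60,20),(85,255,200))]}
def mask(img,col):
    h=cv2.cvtColor(img,cv2.COLOR_RGB2HSV);m=0
    for lo,hi in HSV[col]: m=m|cv2.inRange(h,lo,hi)
    return m
def blob(c,col,near,rad=60,amin=25):
    """largest contour of colour within rad px of near"""
    m=mask(c["frame"],col);w=np.zeros_like(m);cv2.circle(w,tuple(int(v) for v in near),rad,255,-1)
    cs=[k for k in cv2.findContours(m&w,cv2.RETR_EXTERNAL,cv2.CHAIN_APPROX_NONE)[0] if cv2.contourArea(k)>amin]
    return max(cs,key=cv2.contourArea) if cs else None
def quat(yaw): # pointing down, finger line (tool y) at angle yaw in world
    y=np.array([np.cos(yaw),np.sin(yaw),0]);z=np.array([0,0,-1.]);return R.from_matrix(np.c_[np.cross(y,z),y,z]).as_quat()
E
python3 - <<'E'
from h import *
d=pickle.load(open("d0.pkl","rb"));t,s,w=d["top"],d["side"],d["wrist"]
o=get_obs();Rt=R.from_quat(o["orientation"]).as_matrix()
print("tool",Rt.round(2).tolist(),"cam in tool",(Rt.T@(cam_center(w["view"])-o["position"])).round(3),"axis",(Rt.T@w["view"][2,:3]).round(3), "top cam",cam_center(t["view"]).round(3))
for h in(0.0,.15,.2,.25):print("below",h,proj(w,o["position"]-[0,0,h],True).round())
L=[("red","red",(296,176),(336,212)),("blue","blue",(271,228),(276,203)),("yellow","yellow",(330,233),(288,247)),
("ring","yellow",(231,244),(251,184)),("blk L","black",(149,224),(249,128)),("blk R","black",(418,263),(288,352)),("block","white",(370,248),(287,296)),
("carton","brown",(386,183),(368,292)),("ply","ply",(216,179),(305,160)),("bottle","green",(452,226),(349,378))]
for n,c,a,b in L:
    r=[]
    for cam,p,q in((t,a,26 if n[0]!='p' and n!='carton' else 45),(s,b,20 if n not in("carton","ply","red") else 45)):
        k=blob(cam,c,p,q,8); r.append(None if k is None else cv2.minAreaRect(k))
    if None in r:print(n,r);continue
    P,e=tri(t,r[0][0],0,s,r[1][0],0);print(n,np.round(r[0][0]),np.round(r[0][1],1),round(r[0][2]),np.round(r[1][0]),P.round(3),round(e,4))
cr=lambda c,x0,y0,x1,y1,k:cv2.resize(c["frame"][y0:y1,x0:x1],None,fx=k,fy=k,interpolation=cv2.INTER_CUBIC)
A=cr(t,90,150,480,285,2);B=np.hstack([cr(s,215,85,345,220,3)[:,:390],cr(s,250,260,380,395,3)])
H=np.vstack([A,cv2.resize(B,(780,320))]);cv2.imwrite("pics/crop1.png",H[:,:,::-1])
E
```

```text
tool [[-0.92, 0.39, -0.0], [0.39, 0.92, -0.0], [0.0, -0.0, -1.0]] cam in tool [ 0.082 -0.001 -0.126] axis [-0.317 -0.     0.948] top cam [0.363 0.057 1.229]
below 0.0 [278. 291.]
below 0.15 [277. 198.]
below 0.2 [277. 184.]
below 0.25 [277. 174.]
red [296. 174.] [33. 32.] 90 [336. 212.] [0.6   0.012 0.017] 0.0
blue [271. 226.] [23. 22.] 90 [276. 204.] [0.448 0.079 0.028] 0.001
yellow [329. 234.] [13. 14.] 90 [287. 248.] [ 0.433 -0.081  0.044] 0.0001
ring [((230.5, 243.5), (13.0, 13.0), 90.0), None]
blk L [149. 224.] [19. 20.] 90 [249. 129.] [0.449 0.424 0.019] 0.0018
blk R [418. 263.] [16.9 14.1] 9 [288. 354.] [ 0.36  -0.332  0.02 ] 0.001
block [None, ((286.85943603515625, 294.4567565917969), (19.85079574584961, 13.160343170166016), 17.10272979736328)]
carton [387. 182.] [41.9 48. ] 84 [369. 290.] [ 0.585 -0.245  0.034] 0.0032
ply [216. 179.] [54.2 36. ] 7 [305. 159.] [0.584 0.242 0.013] 0.0016
bottle [452. 226.] [9. 9.] 90 [349. 378.] [ 0.465 -0.421  0.036] 0.0007
```

View pics/crop1.png

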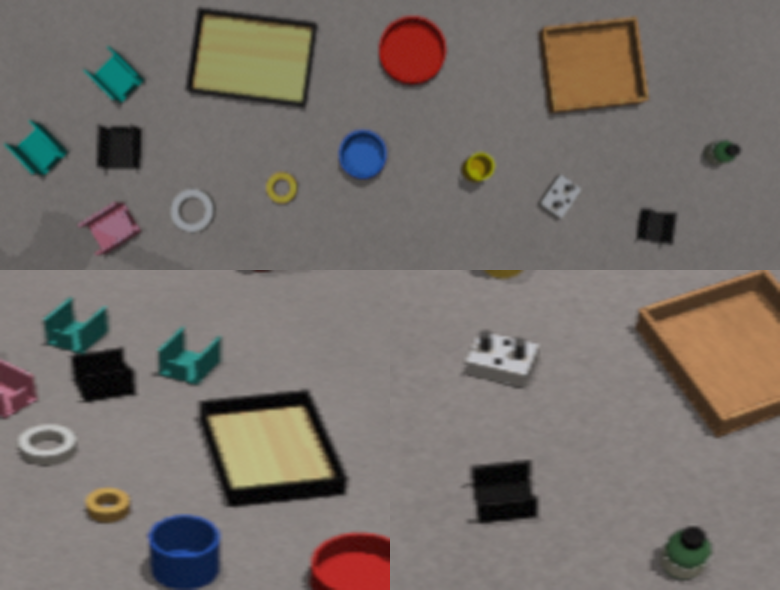

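Candidates for the brackets in the top view: black (149,224) and (418,263), turquoise (108,224) and (148,188), pink (146,264). The two black ones fit: the left is larger (long), the right smaller and without clutter (short). The crop confirms this, with both flange pairs separated along world y. The tray is at (216,179), the carton at (386,183), and the red, blue and yellow pots are at (296,176), (271,228) and (330,233). I'll scan with the wrist camera above each.

Run:
```python
from h import *
pts={"long":(.449,.424),"tray":(.584,.242),"blue":(.448,.079),"red":(.6,.012),"yellow":(.433,-.081),"carton":(.585,-.245),"block":(.40,-.185),"short":(.36,-.332)}
out={}
for n,(x,y) in pts.items():
    a=np.arctan2(y,x);t=np.array([x,y])
    for _ in range(4):
        a=np.arctan2(t[1],t[0]);t=np.array([x,y])-0.082*np.array([-np.sin(a),np.cos(a)])*1
    q=quat(a); 
    bot.reach([t[0],t[1],.24],q); bot.dwell(.1); out[n]=vision.read_camera("wrist"); o=get_obs(); print(n,o["time_s"],(cam_center(out[n]["view"])[:2]-[x,y]).round(3))
pickle.dump(out,open("scan.pkl","wb"))
cv2.imwrite("pics/scan.png",cv2.resize(np.vstack([np.hstack([out[k]["frame"] for k in r]) for r in(("long","tray","blue"),("red","yellow","carton"),("block","short","short"))]),(780,585),interpolation=cv2.INTER_AREA)[:,:,::-1])
```

```text
long 1.5667 [-0.001  0.   ]
tray 2.6083 [-0.001  0.001]
blue 3.675 [ 0.001 -0.   ]
red 4.5 [-0.001 -0.   ]
yellow 5.4917 [ 0.001 -0.001]
carton 6.5 [-0.001  0.   ]
block 7.475 [ 0.001 -0.002]
short 8.25 [-0. -0.]
```

View pics/scan.png

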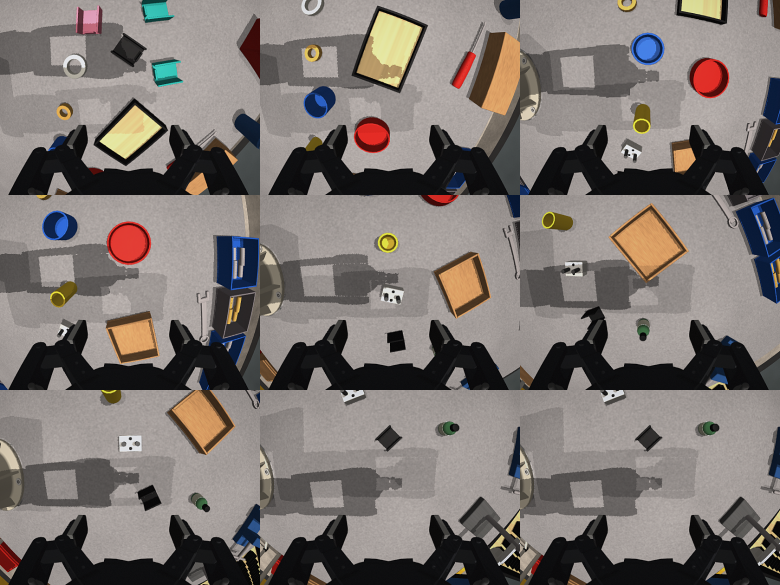

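```bash
cat > meas.py <<'E'
from h import *
HSV["black"]=[((0,0,0),(180,255,55))];HSV["pale"]=[((0,0,150),(180,45,255))];HSV["blk_tray"]=HSV["black"];HSV["any_brown"]=[((5,80,40),(20,255,255))]
def circ(c,col,near,z,rad=70):
    k=blob(c,col,near,rad); P=to_plane(c,k[:,0],z,True)[:,:2]
    (x,y),r=cv2.minEnclosingCircle((P*1000).astype(np.float32)); e=cv2.fitEllipse((P*1000).astype(np.float32)); return np.round([x,y,2*r],1),np.round([*e[0],*e[1]],1)
def rect(c,col,near,z,rad=70):
    k=blob(c,col,near,rad); P=(to_plane(c,k[:,0],z,True)[:,:2]*1000).astype(np.float32);r=cv2.minAreaRect(P)
    b=cv2.boxPoints(r);e=b[1]-b[0];f=b[2]-b[1];l=e if np.linalg.norm(e)>np.linalg.norm(f) else f
    return np.round(r[0],1),np.round(sorted(r[1]),1),"long axis deg",round(float(np.degrees(np.arctan2(l[1],l[0]))%180),1)
E
python3 - <<'E'
from meas import *
S=pickle.load(open("scan.pkl","rb"))
N=(277,104)
print("blue",circ(S["blue"],"blue",N,.062),"66");print("red",circ(S["red"],"red",N,.036,90),"96");print("yellow",circ(S["yellow"],"yellow",N,.086),"38")
for n,c,z,r in(("long","black",.045,60),("short","black",.045,60),("block","pale",.03,55),("tray","black",.03,125),("tray","ply",.005,125),("carton","any_brown",.04,125)):
    print(n,c,rect(S[n],c,N,z,r))
# cross-check height: ray from the nadir view vs. neighbouring scan view
for n,m,near,col in(("block","yellow",(850-560,295),"pale"),):pass
c=S["block"];k=np.vstack([c["frame"][60:160,220:340],S["long"]["frame"][60:160,220:340],S["short"]["frame"][60:160,220:340]])
cv2.imwrite("pics/c2.png",cv2.resize(np.hstack([c["frame"][60:160,220:340],S["long"]["frame"][60:160,220:340],S["short"]["frame"][60:160,220:340]]),None,fx=2.2,fy=2.2,interpolation=cv2.INTER_CUBIC)[:,:,::-1])
E
```

```text
blue (array([448.2,  78.2,  65.4]), array([448.1,  78.2,  64. ,  64.3])) 66
red (array([599.6,  12.6,  95.5]), array([599.7,  12.7,  94. ,  94.4])) 96
yellow (array([434. , -80. ,  37.4]), array([433.9, -80. ,  36.1,  36.4])) 38
long black (array([450.3, 421.4]), array([49.7, 58.7]), 'long axis deg', 0.8)
short black (array([ 360.4, -331.8]), array([37.4, 43.1]), 'long axis deg', 172.5)
block pale (array([ 403.8, -184. ]), array([107.2, 112.5]), 'long axis deg', 150.3)
tray black (array([584.7, 241.2]), array([119.6, 169.6]), 'long axis deg', 84.2)
tray ply (array([585.5, 259.1]), array([106.8, 123.7]), 'long axis deg', 84.4)
carton any_brown (array([ 585. , -243.8]), array([119.4, 133.5]), 'long axis deg', 98.0)
```

View pics/c2.png

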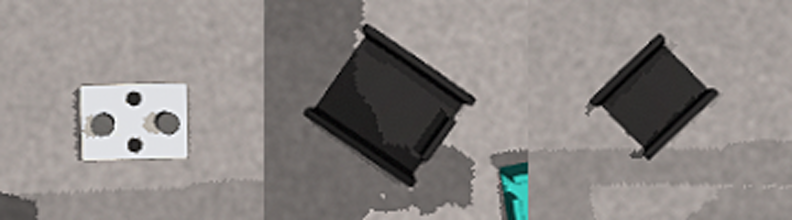

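The crop shows the block (two pins at 102 and 167, 123), the long bracket (tab at the right end) and the short bracket, cleanly isolated. Projected sizes match the stated ones to 1 mm. Now the block, a two-view height check, and then the blue pot.

```bash
cat > act.py <<'E'
from meas import *
def best(p,yaw):
    """pick the half turn whose IK exists and whose last joint is nearest 0"""
    s=[(abs(j[5]),y) for y in(yaw,yaw+np.pi,yaw-np.pi) for j in[kinematics.solve_ik(p,quat(y))] if j is not None]
    return min(s)[1]
def pick(xy,z,yaw,open_,strength,lift=.16):
    xy=np.asarray(xy);y=best([*xy,z],yaw);q=quat(y)
    hand.move_gripper(open_); bot.reach([*xy,lift+.03],q); bot.servo_line([*xy,z],velocity=.15); hand.move_gripper(0.0,strength); bot.dwell(.1)
    o=get_obs();print("grip",round(o["gripper_width"],4),o["grip_force"],o["time_s"]); bot.servo_line([*xy,lift],velocity=.15)
    o=get_obs();print("lifted",round(o["gripper_width"],4),o["wrist_force"].round(1));return y
def place(xy,z,yaw,open_,up=.19,hi=.16):
    xy=np.asarray(xy);y=best([*xy,z],yaw);q=quat(y)
    bot.reach([*xy,hi],q); bot.servo_line([*xy,z+.012],velocity=.2); bot.servo_line([*xy,z],velocity=.05); bot.dwell(.15)
    print("down",get_obs()["wrist_force"].round(1),get_obs()["position"].round(4)); hand.move_gripper(open_); bot.dwell(.15); bot.servo_line([*xy,up],velocity=.2); print("t",get_obs()["time_s"])
E
python3 - <<'E'
from act import *
S=pickle.load(open("scan.pkl","rb"));d=pickle.load(open("d0.pkl","rb"))
HSV["pale"]=[((0,0,195),(180,45,255))];N=(277,104)
print("block",rect(S["block"],"pale",N,.03,60))
kp=cv2.minAreaRect(blob(S["block"],"pale",N,60))[0];print("block top z",tri(S["block"],kp,1,d["side"],cv2.minAreaRect(blob(d["side"],"white",(287,296),20,8))[0],0))
kc=lambda c,col,n,r:cv2.minAreaRect(blob(c,col,n,r))[0]
for n,col,sp,r in(("blue","blue",(276,203),25),("red","red",(336,212),45),("yellow","yellow",(288,247),25),("long","black",(249,128),14),("short","black",(288,352),20)):
    print(n,"mid z",tri(S[n],kc(S[n],col,N,90 if n=="red" else 60),1,d["side"],kc(d["side"],col,sp,r),0)[0].round(3))
pick((.4482,.0782),.058,np.deg2rad(90),.085,40,.16)
cv2.imwrite("pics/blue_held.png",vision.read_camera("side")["frame"][:,:,::-1])
E
```

```text
block (array([ 398.3, -198.3]), array([35.2, 48.4]), 'long axis deg', 145.1)
block top z (array([ 0.39805408, -0.19840322,  0.02875984]), np.float64(0.0006121956651647645))
blue mid z [0.448 0.078 0.03 ]
red mid z [0.6   0.013 0.017]
yellow mid z [ 0.434 -0.079  0.041]
long mid z [0.451 0.421 0.021]
short mid z [ 0.36  -0.332  0.021]
grip 0.0654 40.724251605570316 11.7167
lifted 0.0653 [ 0.2 -0.2 -0.2]
```

View pics/blue_held.png

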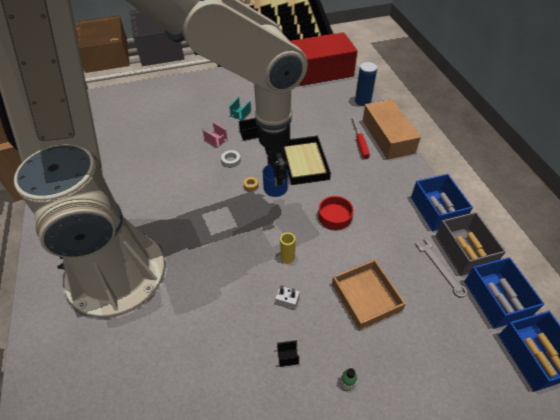

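Blue pot held upright at (275,180). Placing it in the red pot and measuring with the wrist camera.

```bash
cat >> act.py <<'E'
def look(x,y,z=.24):
    t=np.array([x,y])
    for _ in range(4):
        a=np.arctan2(t[1],t[0]);t=np.array([x,y])-0.082*np.array([-np.sin(a),np.cos(a)])
    bot.reach([*t,z],quat(a));bot.dwell(.1);return vision.read_camera("wrist")
E
python3 - <<'E'
from act import *
place((.5997,.0126),.0622,np.deg2rad(90),.079)
c=look(.5997,.0126);N=(277,104)
print("blue",circ(c,"blue",N,.066));print("red",circ(c,"red",N,.036,90))
cv2.imwrite("pics/nest1.png",c["frame"][:,:,::-1])
E
```

```text
down [0.6 0.5 6.5] [0.6011 0.0127 0.0635]
t 15.65
blue (array([600.3,  12.2,  65.2]), array([600.4,  12.2,  63.9,  64.2]))
red (array([599.7,  12.6,  95.5]), array([599.7,  12.7,  93.9,  94.3]))
```

View pics/nest1.png

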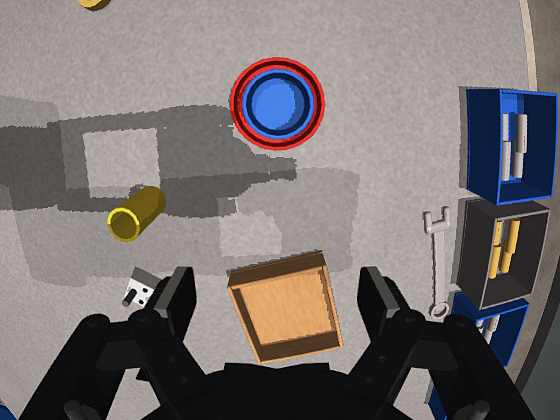

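Blue sits concentric in red at (277,104), 0.7 mm off, with the rim at the right height. Yellow next, then the block.

Run:
```python
from act import *
N=(277,104)
pick((.434,-.080),.082,np.deg2rad(90),.070,40,.20)
place((.6003,.0123),.0912,np.deg2rad(90),.056,up=.21,hi=.20)
c=look(.6,.0125);print("yellow",circ(c,"yellow",N,.094));print("blue",circ(c,"blue",N,.066));print("red",circ(c,"red",N,.036,90))
y=pick((.3983,-.1983),.024,np.deg2rad(55.1),.070,50,.15)
cv2.imwrite("pics/nest2.png",np.hstack([c["frame"][20:200,180:380],vision.read_camera("side")["frame"][200:380,200:440]])[:,:,::-1])
```

```text
grip 0.0358 39.46256051771343 20.3333
lifted 0.0357 [ 0.5 -0.4 -0.5]
down [-0.3  0.1 -0.4] [0.6004 0.0123 0.0914]
t 26.1583
yellow (array([600.4,  11.1,  37.1]), array([600.5,  11.1,  35.9,  36.3]))
blue (array([600.4,  12.2,  65.1]), array([600.3,  12.2,  63.8,  64.1]))
red (array([599.8,  12.6,  95.4]), array([599.8,  12.7,  93.9,  94.3]))
grip 0.0347 49.97094511985779 30.9833
lifted 0.035 [-0.2  0.7 -2.4]
```

View pics/nest2.png

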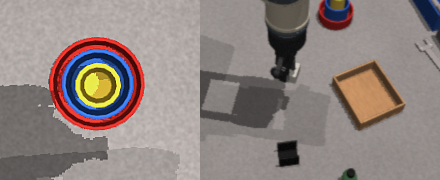

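The nest is good (offsets about 1 mm) and the block is held. Next: block into the carton, then both brackets into the tray.

Run:
```python
from act import *
place((.585,-.2438),.030,np.deg2rad(98),.055)
c1=look(.585,-.2438)
ty=np.deg2rad(84.2);u=np.array([np.cos(ty),np.sin(ty)]);C=np.array([.5847,.2412])
pick((.4503,.4214),.030,np.deg2rad(90.8),.070,40,.15)
place(C+.036*u,.036,ty-np.pi/2,.064)
pick((.3604,-.3318),.030,np.deg2rad(82.5),.070,40,.15)
place(C-.038*u,.036,ty-np.pi/2,.052)
c2=look(*C)
cv2.imwrite("pics/fin.png",np.vstack([np.hstack([c1["frame"][0:240,120:440],c2["frame"][0:240,120:440]]),np.hstack([vision.read_camera("side")["frame"][80:400,100:420],vision.read_camera("top")["frame"][60:380,140:460]])])[:,:,::-1])
print(get_obs()["time_s"])
```

```text
down [-0.1  0.  -3. ] [ 0.585  -0.2438  0.0301]
t 36.85
grip 0.0496 42.756966948509216 42.4667
lifted 0.0494 [ 0.2 -0.8 -1.8]
down [-0.5  0.3 -0.2] [0.5885 0.2771 0.0362]
t 47.2667
grip 0.0375 40.35521686077118 51.4583
lifted 0.0373 [-0.   1.4 -0.8]
down [-0.5 -0.  -0.5] [0.5809 0.2034 0.0362]
t 57.1
57.85
```

View pics/fin.png

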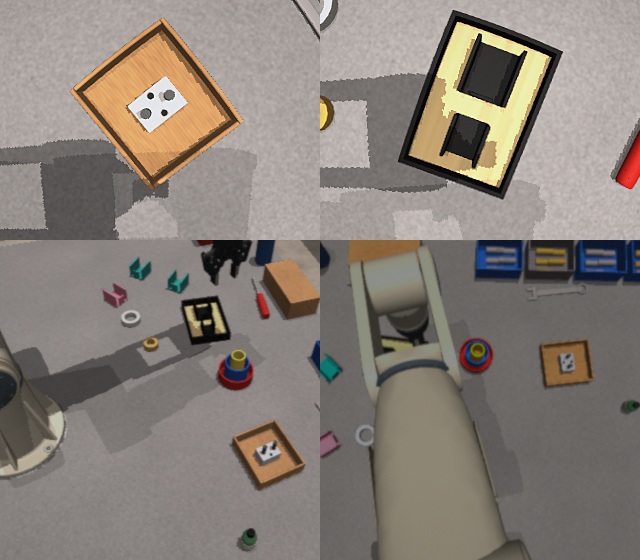

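The block stands in the carton with its pins up, both brackets are flat in the tray, the pots are nested, and the bottle and ring are untouched.

```bash
python3 -c "
from workcell import *
print(hand_in())"
```

```text
the job is handed in; nothing more can be done
None
```

The job is handed in after about 58 s of robot time; final pictures show both brackets flat in the tray, the block pins up in the carton, the pots nested within about 1 mm, and the bottle and brass ring left alone (the judge's verdict was not reported).

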